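# Ratchet the vanity mirror's foot bolt tight

## Task

Tighten the bolt in the foot of the round vanity mirror, using the ratchet wrench that sits on it: take the wrench by its grip and swing it back and forth, turning the bolt clockwise (seen from above) on one stroke and letting the ratchet slip on the return, until the bolt is fully tight against its stop, with the little bar on its top pointing at the mirror's stem. Then let go and leave the wrench on the bolt; leave the wrench of the earring stand alone.

Things in the scene. Friction and masses are not known exactly. Their poses are not given: they have to be found in the camera images.
- mirror: vanity mirror, fixed: tilted round glass 170 mm across, 0.27-0.42 m up, on a thin brass stem and a 155 x 120 x 8 mm steel foot. Origin on the bolt axis at the chest top, z up, x to the stem 90 mm away. Its wrench (head 54 mm wide, 41 mm high) lies about along -x and swings level on the bolt, 0.70 rad either way from -x (two 40 mm posts, 45 mm from the axis, stop it), and stays where left.
- mirror_grip (a point): middle of the wrench's black rubber grip (85 mm long, 18 mm wide, 18 mm high): 120 mm from the bolt axis, 34 mm above the chest; x points along the wrench to the bolt. Swung towards the mirror's +y (clockwise from above) it turns the bolt, needing about 3 N; towards -y it slips freely. The ratchet has 20 teeth: up to 0.35 rad of a driving stroke is lost before it catches.
- mirror_bolt (a joint): angle of the mirror's bolt in rad, growing as it is tightened (clockwise from above): starts at 0 to 0.4, fully tight against a hard stop at 2.0, stays where it is left. It shows on top of the wrench head as a small steel cap with a bar to one side that ends 23 mm from the axis, turns with the bolt and points to the stem when tight.
- stand_grip (a point): middle of the grip of a second, like wrench, on the like foot of the earring stand (thin brass T, crossbar 200 mm long, 265 mm up, hung with silver hoops): leave alone. Mirror and stand may be left and right or swapped; between them a mirrored tray, 300 x 170 mm, with a frosted dispenser 158 mm high, a round glasses case 80 mm wide and 34 mm high and a nail file.

How it is judged:
By the outcome, as a careful person would: the job done as asked, in the order asked, and still so for the second after the job is handed in, with the robot touching nothing.
It also fails if it takes over 58 s, if anything falls off the work surface, if the arm or the gripper's body presses on something with over 40 N, if the wrist force passes 120 N, or if a joint passes its speed limit or range.

## Robot

A 6-joint arm with a two-finger parallel gripper is mounted at the origin on the work surface. World frame = base frame: x ahead of the robot, y to its left, z up, the work surface at z = 0. Lengths are in m, angles in rad, forces in N, time in s.
With the tool pointing down it reaches from about 0.35 to 0.775 m from the base axis. Payload 7.3 kg.
Tool frame: the origin (TCP) lies on the centre line of the jaws, within the pads' length; the fingertips stand ahead of it and the grasp point (between the pads) lies 11 mm behind it (robot.nose_length is the z of the fingertips in the tool frame, in m); z points along the fingers, y is the line along which they close (so a half turn about z gives the same grasp; the last joint's range is limited). The gripper opens to 92 mm and grips with 3 to 60 N. Pads are 19 mm wide; open, the fingers measure 130 mm over their backs; the gripper's body (75 mm by 190 mm) begins 47 mm behind the grasp point.
Start: joints at [0.982, 0.342, 1.524, -0, 1.275, -0.146], TCP at [0.225, 0.474, 0.235] pointing down, gripper open.
Joint ranges: [-2.53, 2.53], [-0.77, 2.02], [0.04, 2.7], [-1, 4.14], [0.28, 2.66], [-3.11, 3.11]. Speed limits (rad/s): [2.57, 2.57, 3.14, 3.14, 3.14, 3.14].

## Interface

Orientations are given as [roll, pitch, yaw] about the fixed x, y, z axes, in that order (R = Rz(yaw) Ry(pitch) Rx(roll)).
In Python, from cell import robot, cams gives the robot as it stands. The module is installed in compiled form; this text tells all that it offers.
- The arm moves only by the tool carry_out, never from a script. Its argument "deltas" is a list of rows, each a list of 7 numbers: the shift along the tool's x, y, z in cm, then the turn, a rotation vector about the tool's x, y, z in rad, then the opening, from 0 (shut) to 1 (fully open). A call has exactly 8 rows; each row shifts and turns the commanded pose from where the row before left it, along the tool's axes as they then stand; what a row does not reach is not made up. A row lasts 1/12 s, in which the tool goes at most 41.7 mm and 7.16 degrees, less where a joint would pass 70% of its speed; a pose out of reach is approached as far as the arm can. A call is refused whole if a number of a shift passes 4.17 or a number of a turn 0.125, either way. A call with a gripper value outside its range is refused whole. The fingers move at their own pace and stop on an object; "force" is the grip in N (left out, the last holds). Time passes only in rows, so rows that do not move let the fingers close, or fill a call up. It gives the time, the measured TCP pose, the force, the opening and the grip force at its end, in the units of the state.
- robot.observe(): the state, without advancing time (a new reading comes with each control period).
- cams.read_camera(name): name is "scene" or "side" or "wrist"; returns a dict with "image" (480x640x3 uint8, blue, green, red), "depth" (480x640 float32, m along the optical axis (not along the pixel's ray), 0 where there is no reading), "fx", "fy", "cx", "cy" (pixels), "world_to_cam" (4x4, takes a point from world to camera coordinates). Camera axes: x right, y up, looking along -z (the intrinsics and any distortion apply to the point x, -y, -z); pixel columns grow to the right and rows downward; lengths in m; the calibration is good to about 2 mm. A picture is of the moment at which its call begins.
- robot.hand_in(): hands the job in; it is judged then, once.
The state is a dict: "time": time; "qpos": joint angles; "qvel": joint speeds; "joint_efforts": joint torques, N m; "tool_pos": TCP position; "tool_rot": TCP orientation; "contact_force": force on the tool from outside, world axes, zero at the start; "torque": the same for the moment, N m; "opening": finger opening in m; "grip_force": force on a finger pad.
Only numpy, scipy, OpenCV 4.12 (cv2) and the standard library are available. Lean on these libraries where they do the work, as an engineer would, in place of code of your own. Each camera call takes 0.05 s, during which the arm holds its last target. There are 200 camera calls.

## Working session

There is one attempt and no reset: what is moved stays moved. The work goes in short steps, Python scripts to look and compute and a tool call to move; the robot and the scene stay as the last step left them, time stands still between calls to the robot, and variables do not carry over. Pictures are saved under pics/ and viewed, at most 10 in all, crops included, and the job is handed in when it is done.

Besides the shell and the picture viewer there is one more tool, called after "Call:" as name(argument=value, ...) on one line, values as JSON. carry_out: Moves the arm, as the interface text tells. Its arguments: {"type":"object","properties":{"deltas":{"type":"array","items":{"type":"array","items":{"type":"number"}}},"force":{"type":"number"}},"required":["deltas"]}

```bash
mkdir -p pics; cat > h.py <<'E'
import numpy as np, cv2
from cell import robot, cams
def ray(c,u,v,z):
    T=np.linalg.inv(c["world_to_cam"]); d=T[:3,:3]@np.array([(u-c["cx"])/c["fx"],-(v-c["cy"])/c["fy"],-1]); o=T[:3,3]
    return o+d*(z-o[2])/d[2]
def pt(c,u,v):
    T=np.linalg.inv(c["world_to_cam"]); D=c["depth"][v,u]
    return T[:3,:3]@(D*np.array([(u-c["cx"])/c["fx"],-(v-c["cy"])/c["fy"],-1]))+T[:3,3]
def proj(c,p):
    q=c["world_to_cam"]@np.append(p,1); return c["cx"]+c["fx"]*q[0]/-q[2], c["cy"]-c["fy"]*q[1]/-q[2]
E
python3 - <<'E'
from h import *
for n in("scene","side"):
    c=cams.read_camera(n); cv2.imwrite(f"pics/{n}0.png",c["image"]); np.savez(n+"0.npz",**c)
    print(n,np.linalg.inv(c["world_to_cam"])[:3,3].round(3),[k for k in c])
print(robot.observe(),robot.nose_length)
E
```

```text
scene [ 1.186 -0.076  0.605] ['image', 'depth', 'fx', 'fy', 'cx', 'cy', 'world_to_cam']
side [ 0.002 -0.465  0.769] ['image', 'depth', 'fx', 'fy', 'cx', 'cy', 'world_to_cam']
{'time': 0.1, 'qpos': array([ 9.81987977e-01,  3.42633423e-01,  1.52489914e+00, -1.89144011e-05,
        1.27538142e+00, -1.46036288e-01]), 'qvel': array([-6.20365043e-04, -2.68500386e-03, -2.27423384e-03, -3.47301559e-03,
        5.99095589e-05, -1.15717924e-03]), 'joint_efforts': array([ 2.02178271e-03, -4.32002807e+01, -2.44696605e+01,  7.20530888e-02,
        5.26556536e-02, -6.08807886e-05]), 'tool_pos': array([0.22474682, 0.47408813, 0.23413243]), 'tool_rot': array([-3.14028276e+00, -1.74381260e-04,  2.69882600e+00]), 'contact_force': array([ 0.5320536 , -0.0926398 , -0.26739598]), 'torque': array([0.02141013, 0.00180668, 0.02625694]), 'grip_force': 0.0, 'opening': 0.0920080883123912} 0.008
```

View pics/scene0.png

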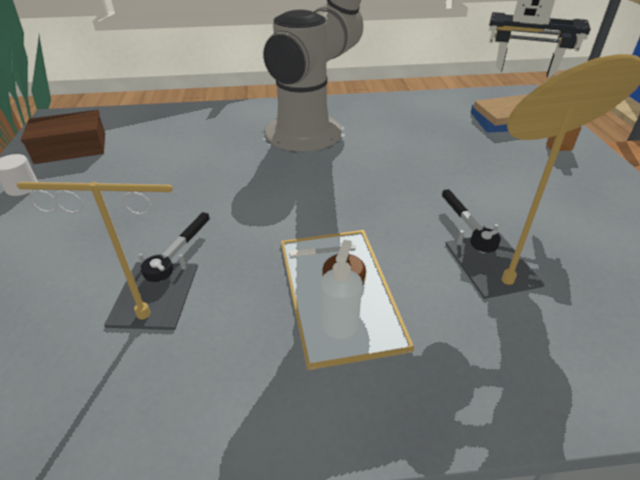

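View pics/side0.png

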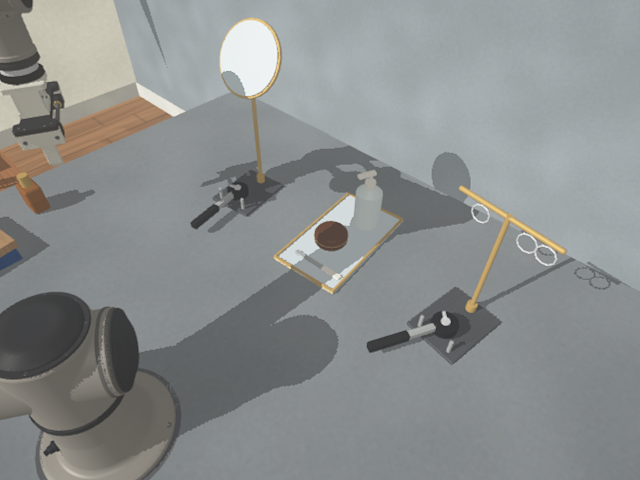

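The mirror is on the robot's left (+y). In the scene view its wrench head is at (485,238), the grip runs (447,194)-(468,220) and the stem base is at (510,277). In the side view the head is at (237,190), the grip at about (205,215) and the stem base at (261,178).

```bash
python3 - <<'E'
from h import *
for n,L in(("scene",dict(head=(485,232,.041),gripA=(447,194,.043),gripB=(466,219,.043),stem=(510,279,.008))),("side",dict(head=(237,187,.041),gripA=(194,224,.043),gripB=(216,208,.043),stem=(261,180,.008)))):
    c=dict(np.load(n+"0.npz"))
    for k,(u,v,z) in L.items(): print(n,k,ray(c,u,v,z).round(3),pt(c,u,v).round(3))
c=dict(np.load("scene0.npz"));a=cv2.resize(c["image"][170:310,420:560],None,fx=4,fy=4,interpolation=2)
cv2.imwrite("pics/z.png",a)
E
```

```text
scene head [0.534 0.309 0.041] [0.539 0.306 0.045]
scene gripA [0.405 0.275 0.043] [0.401 0.277 0.04 ]
scene gripB [0.493 0.285 0.043] [0.484 0.29  0.036]
scene stem [0.631 0.326 0.008] [0.643 0.317 0.021]
side head [0.545 0.308 0.041] [0.543 0.306 0.043]
side gripA [0.383 0.271 0.043] [0.384 0.274 0.04 ]
side gripB [0.454 0.28  0.043] [0.456 0.283 0.04 ]
side stem [0.635 0.32  0.008] [0.628 0.311 0.017]
```

View pics/z.png

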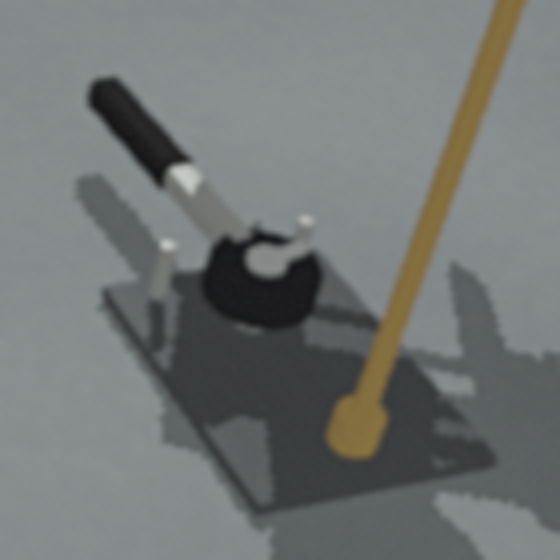

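The crop shows the bolt cap at (265,262), with the bar towards the upper right (+y side, near the post at (305,222)). The stem foot is at (355,425). The axis is about (0.54, 0.307) and the wrench yaw about 0.2. I'll move above the grip next.

Call:
carry_out(deltas=[[-3.3,-1.1,1.0,0,0,0,1],[-3.3,-1.1,1.0,0,0,0,1],[-3.3,-1.1,1.0,0,0,0,1],[-3.3,-1.1,1.0,0,0,0,1],[-3.3,-1.1,1.0,0,0,0,1],[-3.3,-1.1,1.0,0,0,0,1],[-3.3,-1.1,1.0,0,0,0,1],[-3.1,-1.1,1.0,0,0,0,1]])

```text
time: 0.77
tool_pos: [0.425, 0.2811, 0.154]
tool_rot: [-3.141, -0.0, 2.699]
contact_force: [0.1, 1.1, 0.3]
opening: 0.0917
grip_force: 0.0
```

Call:
carry_out(deltas=[[0,0,0,0,0,-0.084,1],[0,0,0,0,0,-0.084,1],[0,0,0,0,0,-0.084,1],[0,0,0,0,0,-0.084,1],[0,0,0,0,0,-0.084,1],[0,0,0,0,0,-0.084,1],[0,0,0,0,0,-0.084,1],[0,0,0,0,0,0,1]])

```text
time: 1.43
tool_pos: [0.4237, 0.2825, 0.1544]
tool_rot: [-3.141, -0.001, -2.993]
contact_force: [-0.2, 0.0, 0.2]
opening: 0.092
grip_force: 0.0
```

```bash
python3 - <<'E'
from h import *
c=cams.read_camera("wrist"); cv2.imwrite("pics/w1.png",c["image"]); np.savez("w1.npz",**c)
s=robot.observe();print(s["tool_pos"],s["tool_rot"],s["qpos"].round(2))
for p in((.423,.28,.043),(.54,.307,.041),(.632,.32,.008)): print(proj(c,p))
E
```

```text
[0.42377299 0.28251383 0.15442928] [-3.14143781e+00 -6.69928737e-04 -2.99804048e+00] [ 0.44  0.4   1.68  0.    1.06 -1.28]
(np.float64(312.2878178789861), np.float64(230.23180707738558))
(np.float64(325.8220241425668), np.float64(391.4571655759936))
(np.float64(323.34147837649294), np.float64(461.97895632025933))
```

View pics/w1.png

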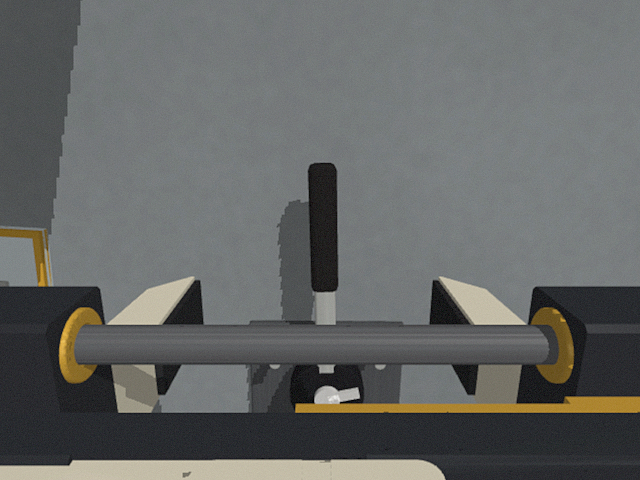

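The wrist view shows the grip running (322,164)-(325,291), and the cap at (326,398) with its bar pointing right (+y). The foot and its posts are behind the fingers at rows 320-410.

```bash
python3 - <<'E'
from h import *
c=dict(np.load("w1.npz"))
g=(c["image"].max(2)<45)&(c["depth"]>0.1); m=np.zeros_like(g); m[150:296,300:350]=g[150:296,300:350]
v,u=np.nonzero(m); print(u.mean(),v.mean(),v.min(),v.max())
G=ray(c,u.mean(),v.mean(),.043); A=ray(c,u[v<190].mean(),v[v<190].mean(),.043);B=ray(c,u[v>265].mean(),v[v>265].mean(),.043)
E1=ray(c,323,v.min(),.043);E2=ray(c,323,v.max(),.043)
H=ray(c,326,396,.045); print("grip",G,"len",np.linalg.norm(E1-E2),"head",H,np.linalg.norm(H-G))
print("yaw",np.arctan2(*(B-A)[1::-1]),np.arctan2(*(H-G)[1::-1]))
P=[ray(c,275,366,.04),ray(c,380,366,.04)];print(P,np.linalg.norm(P[0]-P[1]),[np.linalg.norm((p-H)[:2]) for p in P])
n=(P[0]-P[1])[:2];print("mirror yaw",np.arctan2(n[0],-n[1]), "bar",ray(c,358,393,.045)-H)
s=robot.observe();t=s["tool_rot"][2];d=G-s["tool_pos"];print("yaw",t%6.283,"tool dx,dy",d[0]*np.cos(t)+d[1]*np.sin(t),d[0]*np.sin(t)-d[1]*np.cos(t))
E
```

```text
322.885 226.13941176470587 163 291
grip [0.41935774 0.28623395 0.043     ] len 0.08381568768882179 head [0.54080527 0.30716099 0.045     ] 0.1232535749537486
yaw 0.17115106320497403 0.17063775958303337
[array([0.52551908, 0.26858654, 0.04      ]), array([0.51460202, 0.34162656, 0.04      ])] 0.07385138471410921 [np.float64(0.04149284777277448), np.float64(0.043295329348337346)]
mirror yaw 0.1483684918575602 bar [-0.00574936  0.02189197  0.        ]
yaw 3.284959521852025 tool dx,dy 0.003837636779668161 0.004313502170197278
```

Call:
carry_out(deltas=[[0.4,0.4,1.0,0,0,-0.028,1],[0,0,2.2,0,0,0,1],[0,0,2.2,0,0,0,1],[0,0,2.2,0,0,0,1],[0,0,2.2,0,0,0,1],[0,0,2.0,0,0,0,1],[0,0,1.2,0,0,0,1],[0,0,0,0,0,0,1]])

```text
time: 2.15
tool_pos: [0.4178, 0.2852, 0.0222]
tool_rot: [-3.14, -0.005, -2.971]
contact_force: [-0.4, -1.0, 0.1]
opening: 0.0918
grip_force: 0.0
```

Call:
carry_out(deltas=[[0,0,0,0,0,0,0.1],[0,0,0,0,0,0,0.1],[0,0,0,0,0,0,0.1],[0,0,0,0,0,0,0.1],[0,0,0,0,0,0,0.1],[0,0,0,0,0,0,0.1],[0,0,0,0,0,0,0.1],[0,0,0,0,0,0,0.1]], force=20)

```text
time: 2.82
tool_pos: [0.4195, 0.286, 0.0249]
tool_rot: [3.141, 0.0, -2.968]
contact_force: [-0.2, 0.3, 0.4]
opening: 0.0431
grip_force: 0.0
```

Call:
carry_out(deltas=[[0,0,0,0,0,0,0.1],[0,0,0,0,0,0,0.1],[0,0,0,0,0,0,0.1],[0,0,0,0,0,0,0.1],[0,0,0,0,0,0,0.1],[0,0,0,0,0,0,0.1],[0,0,0,0,0,0,0.1],[0,0,0,0,0,0,0.1]], force=20)

```text
time: 3.48
tool_pos: [0.4194, 0.2861, 0.0247]
tool_rot: [3.141, 0.0, -2.968]
contact_force: [-0.2, 1.0, -0.1]
opening: 0.0175
grip_force: 20.0
```

Call:
carry_out(deltas=[[-0.046,-1.05,0,0,0,-0.0875,0.1],[-0.046,-1.05,0,0,0,-0.0875,0.1],[-0.046,-1.05,0,0,0,-0.0875,0.1],[-0.046,-1.05,0,0,0,-0.0875,0.1],[-0.046,-1.05,0,0,0,-0.0875,0.1],[-0.046,-1.05,0,0,0,-0.0875,0.1],[-0.046,-1.05,0,0,0,-0.0875,0.1],[0,0,0,0,0,0,0.1]])

```text
time: 4.15
tool_pos: [0.4537, 0.2197, 0.0247]
tool_rot: [-3.141, -0.001, -2.354]
contact_force: [0.2, -5.2, 2.1]
opening: 0.0176
grip_force: 20.1
```

Call:
carry_out(deltas=[[-0.046,1.05,0,0,0,0.0875,0.1],[-0.046,1.05,0,0,0,0.0875,0.1],[-0.046,1.05,0,0,0,0.0875,0.1],[-0.046,1.05,0,0,0,0.0875,0.1],[-0.046,1.05,0,0,0,0.0875,0.1],[-0.046,1.05,0,0,0,0.0875,0.1],[-0.046,1.05,0,0,0,0.0875,0.1],[-0.046,1.05,0,0,0,0.0875,0.1]])

```text
time: 4.82
tool_pos: [0.418, 0.2967, 0.0247]
tool_rot: [-3.141, 0.0, -3.06]
contact_force: [1.8, -0.8, -2.3]
opening: 0.0182
grip_force: 20.0
```

Call:
carry_out(deltas=[[-0.043,1.02,0,0,0,0.085,0.1],[-0.043,1.02,0,0,0,0.085,0.1],[-0.043,1.02,0,0,0,0.085,0.1],[-0.043,1.02,0,0,0,0.085,0.1],[-0.043,1.02,0,0,0,0.085,0.1],[-0.043,1.02,0,0,0,0.085,0.1],[-0.043,1.02,0,0,0,0.085,0.1],[0,0,0,0,0,0,0.1]])

```text
time: 5.48
tool_pos: [0.4327, 0.3675, 0.0247]
tool_rot: [3.14, -0.001, 2.629]
contact_force: [-3.8, 4.0, 3.4]
opening: 0.0179
grip_force: 20.1
```

```bash
python3 - <<'E'
from h import *
s=robot.observe();print(s)
ims=[]
for n in("scene","side"):
    c=cams.read_camera(n);u,v=map(int,proj(c,(.54,.307,.045)));ims.append(cv2.resize(c["image"][v-40:v+40,u-50:u+50],None,fx=4,fy=4,interpolation=2))
cv2.imwrite("pics/d1.png",np.hstack(ims))
E
```

```text
{'time': 5.4833, 'qpos': array([ 0.56830534,  0.66024511,  1.64110046,  0.00196109,  0.83926156,
       -0.49141843]), 'qvel': array([-0.0106301 , -0.01736275,  0.03542826, -0.00742754, -0.00733542,
       -0.12952894]), 'joint_efforts': array([ -3.42416525, -50.0849247 , -17.70622373,  -0.97774185,
         0.0538071 ,   1.59092233]), 'tool_pos': array([0.43269057, 0.36749324, 0.02470486]), 'tool_rot': array([ 3.14003535e+00, -8.23186778e-04,  2.62921142e+00]), 'contact_force': array([-3.81242523,  3.9778633 ,  3.39424778]), 'torque': array([0.68451306, 0.54580312, 0.28589875]), 'grip_force': 20.1071298122406, 'opening': 0.017874289506279097}
```

View pics/d1.png

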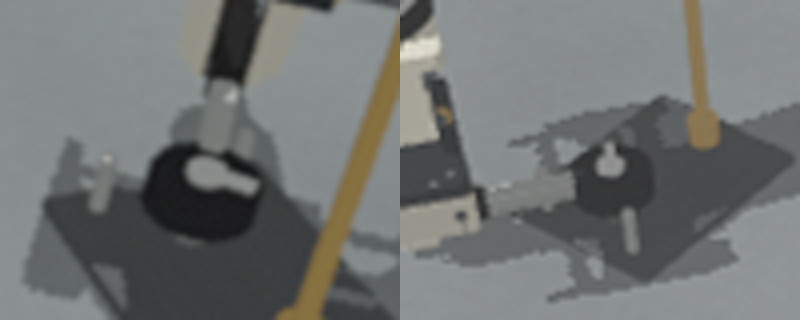

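After the first stroke the bar points towards scene crop (258,185) from the cap at (207,170). In the side crop it points up, from (610,163) to (607,145).

```bash
cat > bar.py <<'E'
from h import *
def bar():
    for n in("scene","side"):
        c=cams.read_camera(n); Z=.046
        ux,vx=proj(c,(.5405,.307,Z)); im=c["image"].astype(int)
        u,v=np.meshgrid(np.arange(int(ux)-16,int(ux)+17),np.arange(int(vx)-16,int(vx)+17))
        P=np.array([ray(c,a,b,Z) for a,b in zip(u.ravel(),v.ravel())])[:,:2]
        br=im[v,u].min(2).ravel(); d=P-(.5405,.307); r=np.hypot(*d.T); k=(br>110)&(r<.030)
        a=np.arctan2(d[:,1],d[:,0])
        far=k&(r>.013)&(np.abs(np.angle(np.exp(1j*(a-np.radians(-171)))))>.0)
        print(n,"bright centre",P[k&(r<.012)].mean(0).round(4)); 
        for i in np.nonzero(far)[0]: print((round(a[i],2),round(r[i]*1e3)),end=" ")
        print()
E
python3 -c "
from bar import *
bar()"
```

```text
scene bright centre [0.5452 0.3063]
(np.float64(-2.92), 30) (np.float64(2.83), 29) (np.float64(2.76), 29) (np.float64(2.7), 30) (np.float64(-2.67), 30) (np.float64(-2.73), 29) (np.float64(-2.79), 28) (np.float64(-2.85), 27) (np.float64(2.84), 25) (np.float64(2.76), 26) (np.float64(2.69), 26) (np.float64(2.62), 27) (np.float64(2.56), 28) (np.float64(2.5), 29) (np.float64(2.44), 30) (np.float64(-2.53), 29) (np.float64(-2.59), 28) (np.float64(-2.64), 27) (np.float64(-2.7), 25) (np.float64(2.84), 22) (np.float64(2.76), 23) (np.float64(2.68), 23) (np.float64(2.6), 24) (np.float64(2.53), 25) (np.float64(2.47), 26) (np.float64(2.41), 27) (np.float64(-2.39), 29) (np.float64(-2.44), 27) (np.float64(-2.49), 26) (np.float64(-2.54), 25) (np.float64(-2.61), 23) (np.float64(2.86), 19) (np.float64(2.76), 19) (np.float64(2.67), 20) (np.float64(2.58), 21) (np.float64(2.5), 22) (np.float64(2.42), 23) (np.float64(2.36), 24) (np.float64(2.15), 29) (np.float64(-2.25), 29) (np.float64(-2.29), 27) (np.float64(-2.33), 26) (np.float64(-2.38), 24) (np.float64(-2.43), 23) (np.float64(-2.49), 22) (np.float64(2.
[... 1868 characters left out ...]
(0.85), 19) (np.float64(0.71), 19) (np.float64(1.8), 28) (np.float64(1.75), 26) (np.float64(1.69), 24) (np.float64(1.62), 22) (np.float64(1.54), 20) (np.float64(0.84), 14) (np.float64(0.66), 14) (np.float64(0.49), 15) (np.float64(1.97), 28) (np.float64(1.93), 26) (np.float64(1.89), 24) (np.float64(1.84), 21) (np.float64(2.13), 29) (np.float64(2.11), 27) (np.float64(2.09), 24) (np.float64(2.06), 22) (np.float64(2.27), 28) (np.float64(2.27), 25) (np.float64(-1.33), 13) (np.float64(2.75), 26) (np.float64(2.8), 24) (np.float64(-1.66), 14) (np.float64(2.85), 30) (np.float64(2.9), 28) (np.float64(2.95), 25) (np.float64(3.01), 23) (np.float64(3.09), 21) (np.float64(3.02), 30) (np.float64(3.08), 28)
```

Call:
carry_out(deltas=[[-0.046,-1.05,0,0,0,-0.0875,0.1],[-0.046,-1.05,0,0,0,-0.0875,0.1],[-0.046,-1.05,0,0,0,-0.0875,0.1],[-0.046,-1.05,0,0,0,-0.0875,0.1],[-0.046,-1.05,0,0,0,-0.0875,0.1],[-0.046,-1.05,0,0,0,-0.0875,0.1],[-0.046,-1.05,0,0,0,-0.0875,0.1],[-0.046,-1.05,0,0,0,-0.0875,0.1]])

```text
time: 6.35
tool_pos: [0.42, 0.2836, 0.0247]
tool_rot: [3.141, 0.001, -2.947]
contact_force: [3.0, -0.5, -2.7]
opening: 0.018
grip_force: 20.0
```

Call:
carry_out(deltas=[[-0.043,-1.02,0,0,0,-0.085,0.1],[-0.043,-1.02,0,0,0,-0.085,0.1],[-0.043,-1.02,0,0,0,-0.085,0.1],[-0.043,-1.02,0,0,0,-0.085,0.1],[-0.043,-1.02,0,0,0,-0.085,0.1],[-0.043,-1.02,0,0,0,-0.085,0.1],[-0.043,-1.02,0,0,0,-0.085,0.1],[0,0,0,0,0,0,0.1]])

```text
time: 7.02
tool_pos: [0.4538, 0.2197, 0.0247]
tool_rot: [-3.141, -0.001, -2.354]
contact_force: [-0.4, -5.9, 2.0]
opening: 0.0178
grip_force: 20.1
```

```bash
python3 -c "
from bar import *
bar()"
```

```text
scene bright centre [0.5442 0.3068]
(np.float64(-2.92), 30) (np.float64(-2.98), 29) (np.float64(-3.05), 29) (np.float64(-3.11), 28) (np.float64(3.1), 28) (np.float64(3.03), 28) (np.float64(2.96), 28) (np.float64(2.9), 28) (np.float64(2.83), 29) (np.float64(2.76), 29) (np.float64(2.7), 30) (np.float64(-2.67), 30) (np.float64(-2.73), 29) (np.float64(-2.79), 28) (np.float64(-2.85), 27) (np.float64(-2.92), 26) (np.float64(-2.99), 26) (np.float64(-3.06), 25) (np.float64(-3.14), 25) (np.float64(3.07), 25) (np.float64(2.99), 25) (np.float64(2.91), 25) (np.float64(2.84), 25) (np.float64(2.76), 26) (np.float64(2.69), 26) (np.float64(2.62), 27) (np.float64(2.56), 28) (np.float64(2.5), 29) (np.float64(2.44), 30) (np.float64(-2.53), 29) (np.float64(-2.59), 28) (np.float64(-2.64), 27) (np.float64(-2.7), 25) (np.float64(-2.77), 25) (np.float64(-2.84), 24) (np.float64(-2.92), 23) (np.float64(-3.0), 22) (np.float64(-3.09), 22) (np.float64(3.11), 22) (np.float64(3.02), 22) (np.float64(2.93), 22) (np.float64(2.84), 22) (np.float64(2.76), 23) (np.float64(2.68), 23) (np.float64(2.6), 24) (np.float64(2.5
[... 8061 characters left out ...]
), 23) (np.float64(-1.7), 24) (np.float64(-1.62), 26) (np.float64(-1.56), 28) (np.float64(-1.5), 30) (np.float64(-3.03), 29) (np.float64(-2.95), 27) (np.float64(-2.87), 26) (np.float64(-2.78), 25) (np.float64(-2.68), 24) (np.float64(-2.58), 23) (np.float64(-2.47), 23) (np.float64(-2.36), 23) (np.float64(-2.25), 23) (np.float64(-2.14), 23) (np.float64(-2.04), 24) (np.float64(-1.95), 25) (np.float64(-1.86), 26) (np.float64(-1.78), 28) (np.float64(-1.71), 29) (np.float64(-2.79), 29) (np.float64(-2.71), 28) (np.float64(-2.62), 28) (np.float64(-2.53), 27) (np.float64(-2.44), 27) (np.float64(-2.35), 27) (np.float64(-2.25), 27) (np.float64(-2.16), 27) (np.float64(-2.07), 28) (np.float64(-1.99), 29)
```

The bar points to about 0.67 rad in world yaw against the stem's 0.14, so about 0.5 rad remains. I'll drive again and watch the force.

Call:
carry_out(deltas=[[-0.046,1.05,0,0,0,0.0875,0.1],[-0.046,1.05,0,0,0,0.0875,0.1],[-0.046,1.05,0,0,0,0.0875,0.1],[-0.046,1.05,0,0,0,0.0875,0.1],[-0.015,0.6,0,0,0,0.05,0.1],[-0.015,0.6,0,0,0,0.05,0.1],[-0.007,0.36,0,0,0,0.03,0.1],[0,0,0,0,0,0,0.1]])

```text
time: 7.78
tool_pos: [0.4231, 0.2707, 0.0247]
tool_rot: [-3.141, 0.0, -2.837]
contact_force: [0.9, -2.9, -0.0]
opening: 0.0178
grip_force: 20.0
```

Call:
carry_out(deltas=[[-0.007,0.24,0,0,0,0.02,0.1],[0,0.24,0,0,0,0.02,0.1],[-0.007,0.24,0,0,0,0.02,0.1],[0,0.24,0,0,0,0.02,0.1],[-0.007,0.24,0,0,0,0.02,0.1],[0,0.24,0,0,0,0.02,0.1],[-0.005,0.24,0,0,0,0.02,0.1],[0,0,0,0,0,0,0.1]])

```text
time: 8.45
tool_pos: [0.4192, 0.2874, 0.0247]
tool_rot: [3.141, -0.0, -2.977]
contact_force: [0.6, -1.8, -0.1]
opening: 0.0176
grip_force: 20.0
```

Call:
carry_out(deltas=[[-0.007,0.24,0,0,0,0.02,0.1],[0,0.24,0,0,0,0.02,0.1],[-0.007,0.24,0,0,0,0.02,0.1],[0,0.24,0,0,0,0.02,0.1],[-0.007,0.24,0,0,0,0.02,0.1],[0,0.24,0,0,0,0.02,0.1],[-0.005,0.24,0,0,0,0.02,0.1],[0,0,0,0,0,0,0.1]])

```text
time: 9.12
tool_pos: [0.4176, 0.3042, 0.0247]
tool_rot: [3.141, -0.0, -3.117]
contact_force: [-2.3, -0.1, 0.4]
opening: 0.0178
grip_force: 20.0
```

Call:
carry_out(deltas=[[-0.007,0.24,0,0,0,0.02,0.1],[0,0.24,0,0,0,0.02,0.1],[-0.007,0.24,0,0,0,0.02,0.1],[0,0.24,0,0,0,0.02,0.1],[-0.007,0.24,0,0,0,0.02,0.1],[0,0.24,0,0,0,0.02,0.1],[-0.005,0.24,0,0,0,0.02,0.1],[0,0,0,0,0,0,0.1]])

```text
time: 9.78
tool_pos: [0.4182, 0.3208, 0.0247]
tool_rot: [-3.141, -0.001, 3.026]
contact_force: [-5.4, 0.5, 2.6]
opening: 0.0181
grip_force: 20.1
```

```bash
python3 - <<'E'
from h import *
ims=[]
for n in("scene","side"):
    c=cams.read_camera(n);im=c["image"].copy();u,v=map(int,proj(c,(.54,.307,.045)));im=cv2.resize(im[v-30:v+50,u-50:u+50],None,fx=4,fy=4,interpolation=2)
    ims.append(im); print(n,[tuple((np.array(proj(c,(.5405+.023*np.cos(a),.307+.023*np.sin(a),.046)))-(u-50,v-30))*4) for a in(.14,.4,.7)])
cv2.imwrite("pics/d2.png",np.hstack(ims))
E
```

```text
scene [(np.float64(228.62273756580362), np.float64(150.6668039590179)), (np.float64(239.19711612215292), np.float64(147.58190178935706)), (np.float64(248.27410695977937), np.float64(141.76111109366536))]
side [(np.float64(227.16116491863897), np.float64(103.81143185677865)), (np.float64(219.50852096788617), np.float64(101.15089814335772)), (np.float64(209.39795343117657), np.float64(99.78444341000727))]
```

View pics/d2.png

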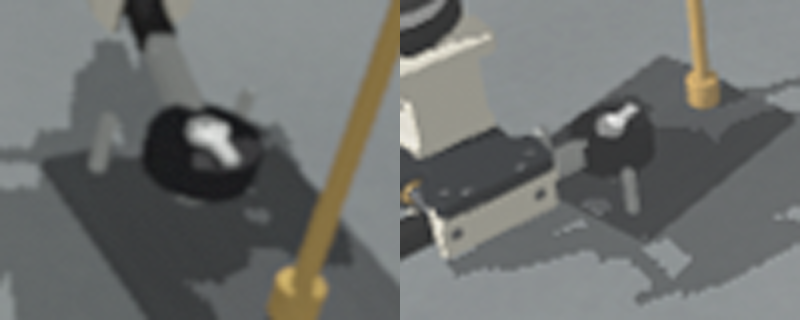

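The bar now points nearly at the stem foot: scene crop tip (235,160) from the cap (205,128), side crop tip (635,106) from the cap (612,122). There's no stop force yet, so I continue slowly.

Call:
carry_out(deltas=[[-0.007,0.24,0,0,0,0.02,0.1],[0,0.24,0,0,0,0.02,0.1],[-0.007,0.24,0,0,0,0.02,0.1],[0,0.24,0,0,0,0.02,0.1],[0,0,0,0,0,0,0.1],[0,0,0,0,0,0,0.1],[0,0,0,0,0,0,0.1],[0,0,0,0,0,0,0.1]])

```text
time: 10.55
tool_pos: [0.4196, 0.3307, 0.0247]
tool_rot: [3.141, -0.001, 2.946]
contact_force: [-5.5, 4.8, 1.0]
opening: 0.0177
grip_force: 20.1
```

Call:
carry_out(deltas=[[-0.007,0.24,0,0,0,0.02,0.1],[0,0.24,0,0,0,0.02,0.1],[-0.007,0.24,0,0,0,0.02,0.1],[0,0.24,0,0,0,0.02,0.1],[0,0,0,0,0,0,0.1],[0,0,0,0,0,0,0.1],[0,0,0,0,0,0,0.1],[0,0,0,0,0,0,0.1]])

```text
time: 11.22
tool_pos: [0.4218, 0.3403, 0.0247]
tool_rot: [3.141, -0.001, 2.866]
contact_force: [-6.1, 4.5, 1.1]
opening: 0.0183
grip_force: 20.1
```

```bash
python3 -c "
from h import *
s=robot.observe();print(s['contact_force'],s['torque'],s['joint_efforts'])"
```

```text
[-6.13365129  4.45134213  1.08401076] [0.81034572 1.0546768  0.34803668] [ -4.77743492 -49.19612288 -18.16678762  -1.35708019  -0.81854861
   0.38674811]
```

Call:
carry_out(deltas=[[-0.007,0.24,0,0,0,0.02,0.1],[0,0.24,0,0,0,0.02,0.1],[-0.007,0.24,0,0,0,0.02,0.1],[0,0.24,0,0,0,0.02,0.1],[-0.007,0.24,0,0,0,0.02,0.1],[0,0.24,0,0,0,0.02,0.1],[0,0,0,0,0,0,0.1],[0,0,0,0,0,0,0.1]])

```text
time: 11.88
tool_pos: [0.4263, 0.3537, 0.0247]
tool_rot: [3.141, -0.002, 2.746]
contact_force: [-6.6, 4.0, 2.2]
opening: 0.0179
grip_force: 20.2
```

```bash
python3 - <<'E'
from h import *
s=robot.observe();print(s['contact_force'],s['torque'],s['joint_efforts'])
ims=[]
for n in("scene","side"):
    c=cams.read_camera(n);im=c["image"].copy();u,v=map(int,proj(c,(.54,.307,.045)));ims.append(cv2.resize(im[v-20:v+20,u-25:u+25],None,fx=8,fy=8,interpolation=2))
    print(n,[tuple((np.array(proj(c,(.5405+r*np.cos(a),.307+r*np.sin(a),.046)))-(u-25,v-20))*8) for a,r in((0,0),(.0,.023),(.14,.023),(.4,.023))])
cv2.imwrite("pics/d3.png",np.hstack(ims))
E
```

```text
[-6.6489936   4.04796604  2.23124475] [0.66176309 1.16644252 0.40092047] [ -4.69206154 -49.73233581 -19.09120739  -1.24138054  -1.20595336
   0.48874235]
scene [(np.float64(207.09014818023752), np.float64(160.83802528765364)), (np.float64(244.30457140097724), np.float64(222.9609444784776)), (np.float64(257.24547513160724), np.float64(221.3336079180358)), (np.float64(278.39423224430584), np.float64(215.16380357871412))]
side [(np.float64(206.53903374518904), np.float64(163.319519351184)), (np.float64(261.327659270411), np.float64(131.50929994085914)), (np.float64(254.32232983727795), np.float64(127.62286371355731)), (np.float64(239.01704193577234), np.float64(122.30179628671544))]
```

View pics/d3.png

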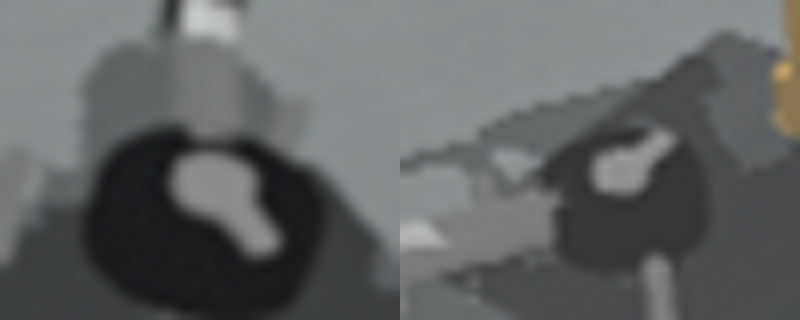

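The bar lies along about 0.13 rad in both views, matching the stem direction of 0.14. Scene: cap (215,182), tip (262,243). Side: cap (220,172), tip (268,135). I push a bit more to feel for the hard stop.

Call:
carry_out(deltas=[[-0.007,0.24,0,0,0,0.02,0.1],[0,0.24,0,0,0,0.02,0.1],[-0.007,0.24,0,0,0,0.02,0.1],[0,0.12,0,0,0,0.01,0.1],[0,0,0,0,0,0,0.1],[0,0,0,0,0,0,0.1],[0,0,0,0,0,0,0.1],[0,0,0,0,0,0,0.1]])

```text
time: 12.65
tool_pos: [0.4299, 0.362, 0.0247]
tool_rot: [3.14, -0.002, 2.676]
contact_force: [-7.7, 6.5, 1.4]
opening: 0.018
grip_force: 20.1
```

```bash
python3 -c "
from h import *
s=robot.observe();print(s['contact_force'],s['torque'],s['tool_pos'],s['tool_rot'])"
```

```text
[-7.66834676  6.45698182  1.39506914] [1.09458344 1.20308652 0.35642069] [0.42993266 0.36195523 0.02471869] [ 3.14010295e+00 -1.69764689e-03  2.67605751e+00]
```

No stop felt, so I return and take another stroke.

Call:
carry_out(deltas=[[-0.06,-1.2,0,0,0,-0.1,0.1],[-0.06,-1.2,0,0,0,-0.1,0.1],[-0.06,-1.2,0,0,0,-0.1,0.1],[-0.06,-1.2,0,0,0,-0.1,0.1],[-0.06,-1.2,0,0,0,-0.1,0.1],[-0.06,-1.2,0,0,0,-0.1,0.1],[-0.06,-1.2,0,0,0,-0.1,0.1],[-0.06,-1.2,0,0,0,-0.1,0.1]])

```text
time: 13.32
tool_pos: [0.4247, 0.2663, 0.0247]
tool_rot: [-3.142, -0.0, -2.803]
contact_force: [-1.1, -2.0, 0.4]
opening: 0.0178
grip_force: 20.0
```

Call:
carry_out(deltas=[[-0.06,-1.2,0,0,0,-0.1,0.1],[-0.06,-1.2,0,0,0,-0.1,0.1],[0,0,0,0,0,0,0.1],[0,0,0,0,0,0,0.1],[-0.015,0.6,0,0,0,0.05,0.1],[-0.015,0.6,0,0,0,0.05,0.1],[-0.015,0.6,0,0,0,0.05,0.1],[0,0,0,0,0,0,0.1]])

```text
time: 13.98
tool_pos: [0.4264, 0.2619, 0.0247]
tool_rot: [3.142, -0.0, -2.759]
contact_force: [-3.3, -3.6, 1.8]
opening: 0.0178
grip_force: 20.1
```

Call:
carry_out(deltas=[[-0.007,0.24,0,0,0,0.02,0.1],[0,0.24,0,0,0,0.02,0.1],[-0.007,0.24,0,0,0,0.02,0.1],[0,0.24,0,0,0,0.02,0.1],[-0.007,0.24,0,0,0,0.02,0.1],[0,0.24,0,0,0,0.02,0.1],[0,0,0,0,0,0,0.1],[0,0,0,0,0,0,0.1]])

```text
time: 14.65
tool_pos: [0.4222, 0.2746, 0.0247]
tool_rot: [-3.141, -0.001, -2.875]
contact_force: [-3.2, -3.8, 2.4]
opening: 0.0172
grip_force: 20.0
```

Call:
carry_out(deltas=[[-0.007,0.24,0,0,0,0.02,0.1],[0,0.24,0,0,0,0.02,0.1],[-0.007,0.24,0,0,0,0.02,0.1],[0,0.24,0,0,0,0.02,0.1],[0,0,0,0,0,0,0.1],[0,0,0,0,0,0,0.1],[0,0,0,0,0,0,0.1],[0,0,0,0,0,0,0.1]])

```text
time: 15.32
tool_pos: [0.4199, 0.2844, 0.0247]
tool_rot: [3.141, -0.001, -2.955]
contact_force: [-4.4, -0.5, 2.4]
opening: 0.0179
grip_force: 20.0
```

Call:
carry_out(deltas=[[-0.007,0.24,0,0,0,0.02,0.1],[0,0.24,0,0,0,0.02,0.1],[-0.007,0.24,0,0,0,0.02,0.1],[0,0.24,0,0,0,0.02,0.1],[0,0,0,0,0,0,0.1],[0,0,0,0,0,0,0.1],[0,0,0,0,0,0,0.1],[0,0,0,0,0,0,0.1]])

```text
time: 15.98
tool_pos: [0.4184, 0.294, 0.0247]
tool_rot: [3.141, -0.001, -3.035]
contact_force: [-4.8, 0.9, 3.5]
opening: 0.0178
grip_force: 20.0
```

```bash
python3 - <<'E'
from h import *
s=robot.observe();print(s['contact_force'],s['torque'])
ims=[]
for n in("scene","side"):
    c=cams.read_camera(n);im=c["image"].copy();u,v=map(int,proj(c,(.54,.307,.045)));ims.append(cv2.resize(im[v-20:v+20,u-25:u+25],None,fx=8,fy=8,interpolation=2))
cv2.imwrite("pics/d4.png",np.hstack(ims))
E
```

```text
[-4.76469451  0.86837837  3.5027584 ] [0.01864814 0.87000969 0.11952418]
```

View pics/d4.png

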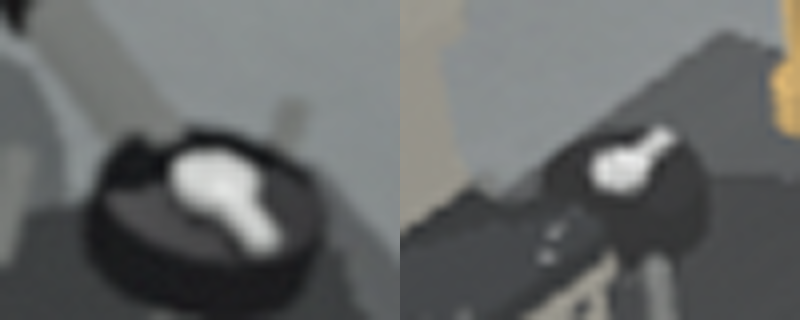

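The bar looks the same as before: scene crop cap (215,182), tip (262,240). I'll compare the two crops numerically.

```bash
python3 - <<'E'
import cv2,numpy as np
for f in("d3","d4"):
    im=cv2.imread(f"pics/{f}.png").min(2).astype(int)
    for n,x0,box in(("scene",0,(140,260,160,290)),("side",400,(120,200,185,285))):
        a,b,l,r=box; p=im[a:b,x0+l:x0+r]; t=(p.max()+55)//2
        k,lab,st,ce=cv2.connectedComponentsWithStats((p>t).astype(np.uint8)); i=1+st[1:,4].argmax()
        v,u=np.nonzero(lab==i); d=np.c_[u,v]-[u.mean(),v.mean()]; w,V=np.linalg.eigh(np.cov(d.T)); e=V[:,1]; s=d@e
        print(f,n,t,len(u),"dir",np.degrees(np.arctan2(e[1],e[0])).round(1),(u.mean()+l).round(1),(v.mean()+a).round(1))
E
```

```text
d3 scene 99 5499 dir -135.6 224.4 196.9
d3 side 104 2786 dir 146.6 230.4 163.5
d4 scene 140 5136 dir -137.4 225.6 192.9
d4 side 144 2398 dir 147.4 229.2 161.9
```

Call:
carry_out(deltas=[[-0.007,0.24,0,0,0,0.02,0.1],[0,0.24,0,0,0,0.02,0.1],[-0.007,0.24,0,0,0,0.02,0.1],[0,0.24,0,0,0,0.02,0.1],[-0.007,0.24,0,0,0,0.02,0.1],[0,0.24,0,0,0,0.02,0.1],[0,0,0,0,0,0,0.1],[0,0,0,0,0,0,0.1]])

```text
time: 16.75
tool_pos: [0.4177, 0.3085, 0.0247]
tool_rot: [3.142, -0.001, 3.129]
contact_force: [-5.7, -0.7, 3.0]
opening: 0.018
grip_force: 20.0
```

```bash
cat > ang.py <<'E'
from h import *
s=robot.observe();print(s['contact_force'],s['torque'])
for n,box in(("scene",(140,260,160,290)),("side",(120,200,185,285))):
    c=cams.read_camera(n);im=c["image"];u,v=map(int,proj(c,(.54,.307,.045)));im=cv2.resize(im[v-20:v+20,u-25:u+25],None,fx=8,fy=8,interpolation=2).min(2).astype(int)
    a,b,l,r=box; p=im[a:b,l:r]; t=(p.max()+55)//2
    k,lab,st,ce=cv2.connectedComponentsWithStats((p>t).astype(np.uint8)); i=1+st[1:,4].argmax()
    y,x=np.nonzero(lab==i); d=np.c_[x,y]-[x.mean(),y.mean()]; w,V=np.linalg.eigh(np.cov(d.T)); e=V[:,1]
    print(n,len(x),np.degrees(np.arctan2(e[1],e[0])).round(1))
    q=[np.array(proj(c,(.5405+.023*np.cos(g),.307+.023*np.sin(g),.046)))-proj(c,(.5405,.307,.046)) for g in(0,.14,.3)];print([np.degrees(np.arctan2(z[1],z[0])).round(1) for z in q])
E
python3 ang.py
```

```text
[-5.70481874 -0.73370374  2.95288013] [0.04454437 0.92255864 0.0952462 ]
scene 4913 -138.4
[np.float64(59.1), np.float64(50.3), np.float64(41.9)]
side 2215 148.6
[np.float64(-30.1), np.float64(-36.8), np.float64(-45.4)]
```

Call:
carry_out(deltas=[[-0.02,0.6,0,0,0,0.05,0.1],[-0.015,0.6,0,0,0,0.05,0.1],[-0.015,0.6,0,0,0,0.05,0.1],[-0.015,0.6,0,0,0,0.05,0.1],[-0.015,0.6,0,0,0,0.05,0.1],[-0.015,0.6,0,0,0,0.05,0.1],[-0.015,0.6,0,0,0,0.05,0.1],[0,0,0,0,0,0,0.1]])

```text
time: 17.52
tool_pos: [0.4253, 0.3511, 0.0247]
tool_rot: [3.141, -0.002, 2.777]
contact_force: [-8.5, 3.2, 4.7]
opening: 0.0178
grip_force: 20.1
```

```bash
cat > ang2.py <<'E'
from h import *
s=robot.observe();print(s['contact_force'],s['torque'],s['tool_rot'])
for n in("scene","side"):
    c=cams.read_camera(n);u,v=map(int,proj(c,(.54,.307,.045)));U,V=u-25,v-20
    im=cv2.resize(c["image"][V:V+40,U:U+50],None,fx=8,fy=8,interpolation=2).min(2).astype(int)
    a,b,l,r=((140,260,160,290),(120,200,185,285))[n=="side"]; p=im[a:b,l:r]; t=(p.max()+55)//2
    k,lab,st,ce=cv2.connectedComponentsWithStats((p>t).astype(np.uint8)); i=1+st[1:,4].argmax()
    y,x=np.nonzero(lab==i)
    P=np.array([ray(c,U+(l+xx+.5)/8-.5,V+(a+yy+.5)/8-.5,.047)[:2] for xx,yy in zip(x,y)])   # rectified to the level plane
    q=((P-P.min(0))*2e4).astype(int)+20; M=np.zeros(q.max(0)+20,np.uint8); M[q[:,0],q[:,1]]=255; M=cv2.morphologyEx(M,cv2.MORPH_CLOSE,np.ones((25,25)))
    D=cv2.distanceTransform(M,cv2.DIST_L2,5); C=np.array(np.unravel_index(D.argmax(),D.shape)); C=(C-20)/2e4+P.min(0)
    R=np.linalg.norm(P-C,axis=1); far=P[R>D.max()/2e4+.004]; f=far.mean(0)-C
    print(n,"cap",C.round(4),"r",D.max()/2e4,"tip r",R.max().round(4),"angle",np.arctan2(f[1],f[0]).round(3))
E
python3 ang2.py
```

```text
[-8.53275652  3.23244306  4.65509637] [0.47927754 1.28494647 0.29853615] [ 3.14069002e+00 -1.54756188e-03  2.77668678e+00]
scene cap [0.551  0.3032] r 0.008698217 tip r 0.0229 angle 0.307
side cap [0.5424 0.3036] r 0.008444574 tip r 0.0224 angle -0.012
```

The bar reads 0.15 rad averaged over both views (stem 0.14), and it hasn't moved over a further 0.9 rad of driving, so the bolt looks to be against its stop. I'll release, rise and check from above.

Call:
carry_out(deltas=[[0,0,0,0,0,0,1],[0,0,0,0,0,0,1],[0,0,0,0,0,0,1],[0,0,0,0,0,0,1],[0,0,0,0,0,0,1],[0,0,0,0,0,0,1],[0,0,0,0,0,0,1],[0,0,0,0,0,0,1]])

```text
time: 18.28
tool_pos: [0.4264, 0.3493, 0.0248]
tool_rot: [3.141, 0.0, 2.777]
contact_force: [0.2, -0.1, -0.0]
opening: 0.0667
grip_force: 0.0
```

Call:
carry_out(deltas=[[0,0,-1,0,0,0,1],[0,0,-2,0,0,0,1],[0,0,-2,0,0,0,1],[0,0,-2,0,0,0,1],[0,0,-2,0,0,0,1],[0,0,-2,0,0,0,1],[0,0,-1.8,0,0,0,1],[0,0,0,0,0,0,1]])

```text
time: 18.95
tool_pos: [0.4279, 0.3504, 0.1572]
tool_rot: [3.135, 0.005, 2.777]
contact_force: [-0.2, -0.6, 0.7]
opening: 0.0916
grip_force: 0.0
```

```bash
python3 - <<'E'
from h import *
c=dict(np.load("side0.npz"))
for u,v in((225,60),(276,60),(250,24),(252,93),(255,115)): print(pt(c,u,v).round(3))
c=cams.read_camera("wrist"); T=np.linalg.inv(c["world_to_cam"]); print(T[:3,3],-T[:3,2],robot.observe()["tool_pos"])
print(proj(c,(.5405,.307,.045)))
E
python3 ang2.py
```

```text
[0.612 0.379 0.33 ]
[0.646 0.244 0.36 ]
[0.661 0.339 0.406]
[0.6   0.278 0.29 ]
[0.633 0.316 0.208]
[0.3599599  0.37544262 0.30705015] [ 0.25839289 -0.0908624  -0.96175732] [0.42722054 0.34990126 0.1551694 ]
(np.float64(313.68818175379425), np.float64(393.8205740094983))
[-0.34442034  0.36835645 -0.02344025] [0.01652515 0.02396096 0.00410689] [3.13761234e+00 3.06455512e-03 2.77737723e+00]
scene cap [0.5469 0.3052] r 0.009127753 tip r 0.0253 angle 0.127
side cap [0.5424 0.3038] r 0.008228528 tip r 0.0224 angle 0.089
```

Call:
carry_out(deltas=[[-0.5,0,0,0,0,0,1],[-1,0,0,0,0,0,1],[-1,0,0,0,0,0,1],[-1,0,0,0,0,0,1],[-0.5,0,0,0,0,0,1],[0,0,0,0,0,0,1],[0,0,0,0,0,0,1],[0,0,0,0,0,0,1]])

```text
time: 19.77
tool_pos: [0.4634, 0.335, 0.1526]
tool_rot: [-3.141, -0.0, 2.777]
contact_force: [-0.8, -0.4, 0.4]
opening: 0.0919
grip_force: 0.0
```

```bash
python3 - <<'E'
from h import *
c=cams.read_camera("wrist"); np.savez("w2.npz",**c); cv2.imwrite("pics/w2.png",c["image"])
for p in((.5405,.307,.045),(.5633,.3103,.045)):print(proj(c,p))
E
```

```text
(np.float64(317.3706510866525), np.float64(350.2931008226092))
(np.float64(333.57367188659134), np.float64(376.253700662255))
```

View pics/w2.png

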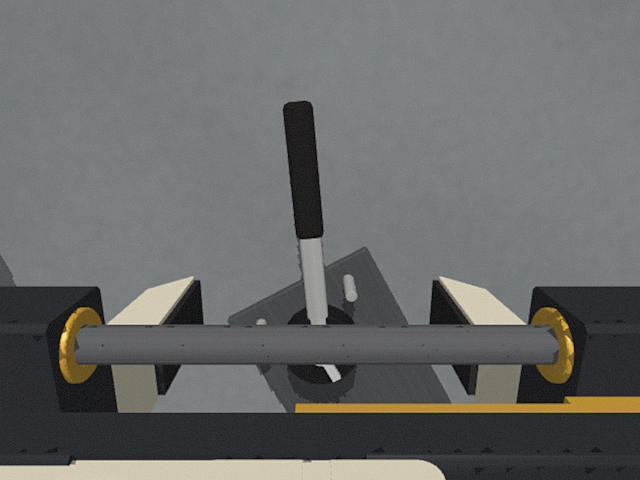

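The wrist view shows the bar tip at (336,380), running from about (327,366) below the gripper rod. The foot's right edge runs (367,250)-(440,400). The grip is at (298,100)-(310,238).

```bash
python3 - <<'E'
from h import *
c=dict(np.load("w2.npz"))
im=c["image"][364:386,318:352].min(2); v,u=np.nonzero(im>140); print(len(u))
P=np.array([ray(c,a+318,b+364,.045)[:2] for a,b in zip(u,v)]); d=P-P.mean(0); w,V=np.linalg.eigh(np.cov(d.T)); e=V[:,1]*np.sign(V[0,1]); print("centroid",P.mean(0),"axis ang",np.arctan2(e[1],e[0]),w)
for A in((.5405,.307),(.5408,.3072)): print("from axis",np.arctan2(*(P.mean(0)-A)[::-1]),np.linalg.norm(P-A,axis=1).max())
a,b=ray(c,367,250,.008),ray(c,437,395,.008);g=(b-a);print("foot edge",np.arctan2(g[1],g[0]),g)
a,b=ray(c,298,100,.043),ray(c,310,238,.043);g=b-a;print("wrench",np.arctan2(g[1],g[0]))
E
```

```text
170
centroid [0.55957777 0.310321  ] axis ang 0.2818540148461742 [3.84477968e-06 1.80018773e-05]
from axis 0.17235006646414694 0.026532925830502235
from axis 0.16470173298964028 0.026217450151054564
foot edge 0.09351154969762351 [ 1.35090205e-01  1.26694449e-02 -5.55111512e-17]
wrench -0.2842940778214553
```

The bar points at 0.11-0.17 rad in all views (stem 0.14-0.15) and stayed there under more than 0.8 rad of extra driving, so the bolt is at its stop. The gripper is open and clear of the wrench.

```bash
python3 -c "
from cell import robot
print(robot.hand_in())"
```

```text
the job is handed in; nothing more can be done
None
```

I tightened the mirror's bolt until its bar pointed at the stem, within about 0.05 rad, and handed the job in. I never felt a hard stop in the force readings, so I judged it tight because the bar stayed still through about 0.8 rad more driving. The wrench is left on the bolt with the gripper open and clear, and I left the stand's wrench alone.

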